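# Hang the loaded sample carrier level on the rod stand

### The arm

A 6-joint arm with a two-finger parallel gripper is mounted at the origin on the work surface. World frame = base frame: x ahead of the robot, y to its left, z up, the work surface at z = 0. Lengths are in mm, angles in rad, forces in N, time in s.
With the tool pointing down it reaches from about 275 to 1000 mm from the base axis. Payload 8.4 kg.
Tool frame: the origin (TCP) lies between the finger pads; the fingertips stand r.finger_overhang ahead of it and the grasp point (between the pads) is the TCP (r.finger_overhang is the distance from the TCP to the fingertips, in mm); z points along the fingers, y is the line along which they close (so a half turn about z gives the same grasp; the last joint's range is limited). The gripper opens to 85 mm and grips with 20 to 120 N. Pads are 22 mm wide; open, the fingers measure 114 mm over their backs; the gripper's body (76 mm by 85 mm) begins 54 mm behind the grasp point. The pads swing forward as they close: fully open they stand 13 mm farther back than shut.
Start: joints at [1.237, 0.353, 1.633, -0, 1.155, -0.002], TCP at [203.589, 590.914, 250.281] pointing down, gripper open.
Joint ranges: [-2.63, 2.63], [-0.92, 2.1], [0.06, 2.66], [-1.3, 4.44], [0, 2.69], [-3.02, 3.02]. Speed limits (rad/s): [2.22, 2.22, 2.79, 3.14, 3.14, 3.14].

### API

Orientations are given as [roll, pitch, yaw] about the fixed x, y, z axes, in that order (R = Rz(yaw) Ry(pitch) Rx(roll)).
In Python, from rig import r, cams, sign_off gives the robot as it stands.
- The arm moves only by the shell command python3 -m crank 'ROWS' [FORCE]. ROWS is JSON, a list of rows, each a list of 7 numbers: the shift along the tool's x, y, z in m, then the turn, a rotation vector about the tool's x, y, z in rad, then the closure, from 0 (fully open) to 1 (shut). In form: [[dx, dy, dz, ax, ay, az, gripper], ...]. A call has 1 to 5 rows; each row is the pose to reach, as a shift and turn from the pose commanded when the call began, along the tool's axes at that moment; what a row does not reach only later rows make up. A row lasts 1/10 s, in which the tool goes at most 50 mm and 8.59 degrees, less where a joint would pass 70% of its speed; a pose out of reach is approached as far as the arm can. A call with a gripper value outside its range is refused whole. The fingers move at their own pace and stop on an object; FORCE is the grip in N (left out, the last holds). Time passes only in rows, so rows that repeat a pose let the fingers close. It gives the time, the measured TCP pose, the force, the opening and the grip force at its end, in the units of the state.
- r.sense(): the state, without advancing time (a new reading comes with each control period).
- cams.grab_frame(name): name is "side" or "top"; returns a dict with "image" (420x560x3 uint8, red, green, blue), "fx", "fy", "cx", "cy" (pixels), "position" and "orientation" of the camera in the world. Camera axes: x right, y down, z forward; pixel columns grow to the right and rows downward; lengths in mm; the calibration is good to about 2 mm. A picture is of the moment at which its call begins. There is no depth.
- sign_off(): hands the job in; it is judged then, once.
The state is a dict: "clock": time; "qpos": joint angles; "qvel": joint speeds; "joint_efforts": joint torques, N m; "eef_pos": TCP position; "tcp_rot": TCP orientation; "contact_force": force on the tool from outside, world axes, zero at the start; "wrist_torque": the same for the moment, N m; "opening": opening from 0.0 (shut) to 1.0 (fully open); "grasp_force": force on a finger pad.
Only numpy, scipy, OpenCV 4.12 (cv2) and the standard library are available. Lean on these libraries where they do the work, as an engineer would, in place of code of your own. Each camera call takes 0.05 s, during which the arm holds its last target. There are 200 camera calls.

### The job

Hang the sample carrier that holds the two jars on the stand's rod by one of its three holes: pick the hole from which it hangs level with the jars as they are loaded now. Keep both jars in their wells and leave the carrier hanging freely and still, about half-way along the rod.

Things in the scene. Friction and masses are not known exactly. Their poses are not given: they have to be found in the camera images.
- carrier_mid (a point): Loaded grey plastic carrier, 140 g, standing on the bench: 54 x 218 mm foot with a square well (54 mm, 32 mm tall) at each end and an upright plate between, 108 mm long, 157 tall, 6 thick. Point: middle of the plate's plain top strip (50 mm high, the grip), 132 mm above the underside. Axes: x across the plate, y along it (wells at y = -82, +82 mm), z up. Not the empty carrier farther back.
- hole_mid (a point): Centre of the middle hole of the same carrier, in the plate's mid-plane, 93 mm above the underside, 39 mm straight below the strip's middle. Same axes. Three round through-holes of 28 mm diameter, axes along x, centres at y = -36, 0 and +36 mm from here. The plate is plain from 14 mm to 64 mm above the hole centres. It may hang either way round.
- rod_seat (a point): Middle of the steel rod (10 mm thick) on a fixed stand, on the rod's axis, 190 mm above the bench: hang the plate here, within 30 mm. Axes: x level along the rod from free tip to post, z up. Tip end 47 mm from here towards -x, the side facing the robot; post (16 mm thick, top 186 mm) 70 mm towards +x. The rod rises 6 degrees towards its tip. Foot plate 150 x 120 x 12 mm.
- jar_big_mid (a point): Tall full screw-top sample jar, about 260 g, 46 mm diameter, 85 mm tall, loose (1 mm clearance) in one end well of the carrier, either end; the well's floor is 3 mm thick. Point: its centre. z up.
- jar_small_mid (a point): Short screw-top jar, about 60 g, 46 mm diameter, 42 mm tall, loose in the carrier's other end well. Point: its centre. z up.

How it is judged:
By the outcome, as a careful person would: the job done as asked, in the order asked, and still so for the second after the job is handed in, with the robot touching nothing.
It also fails if it takes over 42 s, if anything falls off the work surface, if the arm or the gripper's body presses on something with over 40 N, if the wrist force passes 120 N, or if a joint passes its speed limit or range.

## Working session

There is one attempt and no reset: what is moved stays moved. The work goes in short steps, Python scripts to look and compute and a shell command to move; the robot and the scene stay as the last step left them, time stands still between calls to the robot, and variables do not carry over. Pictures are saved under pics/ and viewed, at most 10 in all, crops included, and the job is handed in when it is done.

```bash
mkdir -p pics; ls; python3 - <<'E'
from rig import r,cams
import cv2
print(r.sense(), r.finger_overhang)
for n in("side","top"):
    f=cams.grab_frame(n); cv2.imwrite(f"pics/{n}0.png",f["image"][:,:,::-1])
    print({k:v for k,v in f.items() if k!="image"})
E
```

```text
pics
{'clock': 0.0, 'qpos': array([ 1.23661535e+00,  3.53644341e-01,  1.63414079e+00,  6.38491251e-06,
        1.15518627e+00, -2.38553268e-03]), 'qvel': array([-1.26629437e-03, -7.92926009e-05,  4.83149932e-04, -5.62798706e-04,
        1.26457608e-03,  5.99318604e-04]), 'joint_efforts': array([-1.92714306e-04, -6.05230808e+01, -3.42068911e+01, -2.42748019e-04,
        9.38367069e-03, -1.91858408e-05]), 'eef_pos': array([203.43055885, 590.49127292, 249.56118643]), 'tcp_rot': array([-3.14021392e+00, -9.12684379e-06,  2.80979462e+00]), 'contact_force': array([-0.6751665 ,  0.34219866, -0.34042269]), 'wrist_torque': array([ 0.04131007,  0.04155823, -0.06700639]), 'grasp_force': 0.0, 'opening': 1.0009397879928537} 19.0
{'fx': 488.30205768869365, 'fy': 488.30205768869365, 'cx': 277.1159381730718, 'cy': 209.8600635653813, 'position': array([ 441.6101611 , -788.49429884,  908.10286185]), 'orientation': array([-2.35570192,  0.00544436, -0.16314372])}
{'fx': 526.2032976610752, 'fy': 526.2032976610752, 'cx': 274.21135686202143, 'cy': 212.32472688378274, 'position': array([ 291.76047144,   -7.73614018, 1292.07028922]), 'orientation': array([-2.90817925e+00,  2.14648053e-03, -1.63749992e+00])}
```

View pics/side0.png

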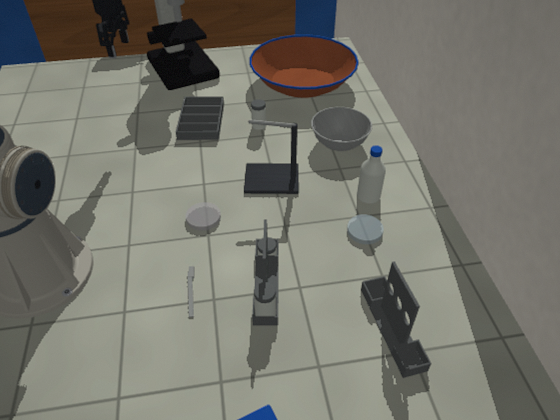

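View pics/top0.png

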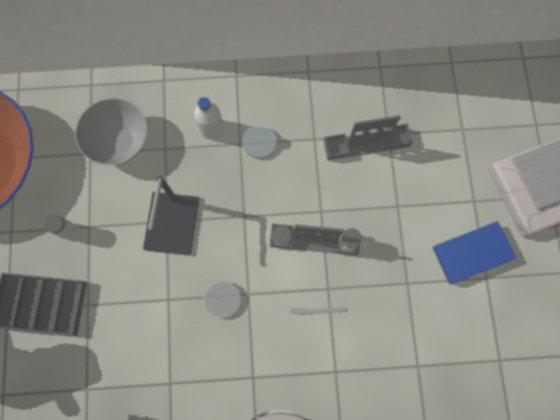

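The side view shows the loaded carrier at about (265,280) and the stand with its rod from (250,123) to (295,127). In the top view the carrier is at (317,238), jars at (283,235) and (350,240), and the rod runs from (152,225) to (163,180). I'll zoom in.

```bash
python3 - <<'E'
import cv2,numpy as np
s=cv2.imread('pics/side0.png');t=cv2.imread('pics/top0.png')
def c(i,x,y,w,h,k):
    return np.clip(cv2.resize(i[y:y+h,x:x+w],None,fx=k,fy=k,interpolation=cv2.INTER_CUBIC)*1.6,0,255).astype('uint8')
a=c(s,230,210,60,120,5); b=c(s,235,110,80,60,5); d=c(t,260,215,110,45,4); 
e=c(t,135,170,70,90,3)
o=np.zeros((600,800,3),'uint8'); o[:600,:300]=a; o[:300,310:710]=b; 
o[310:490,310:750]=d
cv2.imwrite('pics/z1.png',o)
o2=c(t,135,165,80,100,6);cv2.imwrite('pics/z2.png',o2)
E
```

```text
(no output)
```

View pics/z1.png

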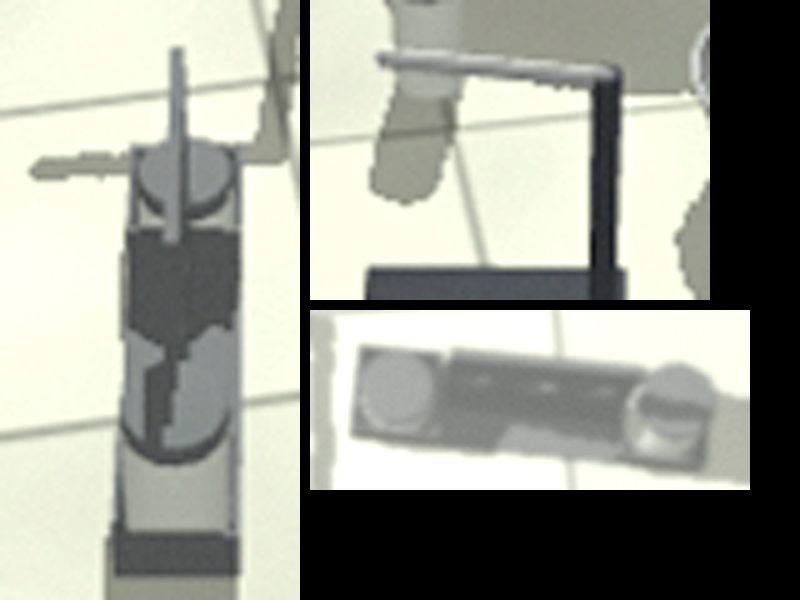

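View pics/z2.png

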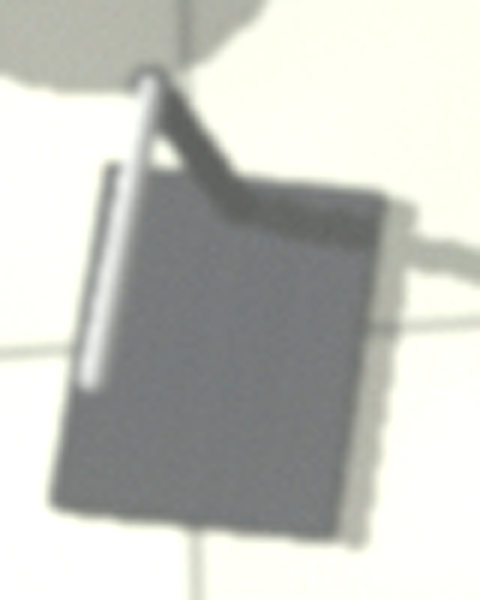

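```bash
cat > h.py <<'E'
import numpy as np
from scipy.spatial.transform import Rotation as R
from scipy.optimize import least_squares
C={'side':(488.302,277.116,209.860,[441.61,-788.494,908.103],[-2.35570192,0.00544436,-0.16314372]),
'top':(526.203,274.211,212.325,[291.760,-7.736,1292.070],[-2.90817925,2.14648053e-03,-1.63749992])}
def proj(n,P):
    f,cx,cy,p,o=C[n]; q=R.from_euler('xyz',o).inv().apply(np.atleast_2d(P)-p)
    return np.c_[cx+f*q[:,0]/q[:,2],cy+f*q[:,1]/q[:,2]]
def fit(obs,x0):
    """obs: (cam,u,v,local xyz); pose x,y,yaw"""
    def res(x):
        return np.concatenate([proj(n,R.from_euler('z',x[2]).apply(l)+[x[0],x[1],0])[0]-[u,v] for n,u,v,l in obs])
    s=least_squares(res,x0,loss='soft_l1'); return s.x,res(s.x).reshape(-1,2)
def ray(n,u,v,z):
    f,cx,cy,p,o=C[n]; d=R.from_euler('xyz',o).apply([(u-cx)/f,(v-cy)/f,1]); return np.array(p)+d*(z-p[2])/d[2]
E
python3 - <<'E'
from h import *
np.set_printoptions(precision=2,suppress=True)
for a in [('top',281.75,235.5,45),('top',351.25,238,88),('top',272.5,224.25,32),('top',270.5,246.75,32),('top',359.25,255,32),('top',294.25,225,157),('top',343.75,230,157),('side',253.2,325,0),('side',278,325,0),('side',253.2,316.4,32),('side',278,317,32),('side',265.4,219.4,157)]: print(a,ray(*a)[:2])
for a in [('side',249.4,121.6,195),('side',295.4,124.4,185),('top',150,229.2,195),('top',160,178,186)]: print(a,ray(*a)[:2])
o=[('top',281.75,235.5,[0,82,45]),('top',351.25,238,[0,-82,88]),('top',272.5,224.25,[27,109,32]),('top',270.5,246.75,[-27,109,32]),('top',359.25,255,[-27,-109,32]),
('side',253.2,325,[-27,-109,0]),('side',278,325,[27,-109,0]),('side',253.2,316.4,[-27,-109,32]),('side',278,317,[27,-109,32]),('side',265.4,219.4,[0,54,157])]
print(*fit(o,[350,-90,0]))
o=[('side',249.4,121.6,[-46.5,0,195]),('side',295.4,124.4,[70,0,184]),('top',150,229.2,[-46.5,0,195]),('top',160,178,[70,0,185])]
print(*fit(o,[350,200,0]))
E
```

```text
('top', 281.75, 235.5, 45) [529.25 -39.13]
('top', 351.25, 238, 88) [ 504.33 -198.81]
('top', 272.5, 224.25, 32) [561.19 -18.83]
('top', 270.5, 246.75, 32) [505.88 -10.31]
('top', 359.25, 255, 32) [ 471.41 -222.77]
('top', 294.25, 225, 157) [529.56 -65.45]
('top', 343.75, 230, 157) [ 511.05 -173.2 ]
('side', 253.2, 325, 0) [ 477.82 -224.53]
('side', 278, 325, 0) [ 529.9  -233.28]
('side', 253.2, 316.4, 32) [ 479.17 -224.04]
('side', 278, 317, 32) [ 529.91 -234.04]
('side', 265.4, 219.4, 157) [530.35 -70.2 ]
('side', 249.4, 121.6, 195) [535.95 239.24]
('side', 295.4, 124.4, 185) [650.94 221.56]
('top', 150, 229.2, 195) [533.09 243.4 ]
('top', 160, 178, 186) [648.44 222.15]
[ 518.82 -120.97   -0.14] [[ 0.24 -0.57]
 [ 1.3  -1.23]
 [-0.75  0.05]
 [-0.5  -0.73]
 [ 0.68 -2.12]
 [-0.62  0.27]
 [-0.06 -0.23]
 [-1.25  0.56]
 [-0.12 -0.54]
 [-1.93 -0.67]]
[580.52 234.59 150.62] [[-0.64 -0.72]
 [-0.64  0.18]
 [ 0.35 -0.78]
 [-0.05 -0.3 ]]
```

```bash
cat > to.py <<'E'
# usage: to.py x y z yaw -> shift (m) and turn in tool axes from the measured pose
import sys; from h import *; from rig import r
np.set_printoptions(precision=4,suppress=True)
def to(x,y,z,w):
    s=r.sense(); A=R.from_euler('xyz',s['tcp_rot']); B=R.from_euler('xyz',[np.pi,0,w])
    print('t',s['clock'],'pos',s['eef_pos'],'rpy',s['tcp_rot'],'F',s['contact_force'],'open',s['opening'],s['grasp_force'],'q',s['qpos'])
    print('shift',A.inv().apply(np.array([x,y,z])-s['eef_pos'])/1000,'turn',(A.inv()*B).as_rotvec())
if __name__=='__main__': to(*map(float,sys.argv[1:]))
E
python3 to.py 513.5 -156 250 1.416
```

```text
t 0.1 pos [203.444  590.5193 249.6187] rpy [-3.1403 -0.      2.8098] F [-0.4842 -0.62    0.2591] open 1.0003824719593108 0.0 q [ 1.2366  0.3536  1.6341  0.      1.1552 -0.0024]
shift [-0.5363 -0.6048  0.0004] turn [-0.0011  0.0009  1.3938]
```

```bash
python3 -m crank '[[-0.029,-0.033,0,0,0,0.08,0],[-0.058,-0.066,0,0,0,0.16,0],[-0.087,-0.099,0,0,0,0.24,0],[-0.116,-0.132,0,0,0,0.32,0],[-0.145,-0.165,0,0,0,0.40,0]]' 60; python3 to.py 513.5 -156 250 1.416
```

```text
clock: 0.6
eef_pos: [287.1, 385.9, 250.0]
tcp_rot: [-3.141, 0.0, 2.407]
contact_force: [0.3, 0.5, 0.4]
opening: 0.996
grasp_force: 0.0
t 0.6 pos [287.0927 385.8945 249.9935] rpy [-3.1412  0.0002  2.407 ] F [0.2663 0.4832 0.408 ] open 0.9956930233222698 0.0 q [ 0.9281  0.1274  1.9323 -0.0001  1.0823  0.092 ]
shift [-0.5313 -0.2504  0.0002] turn [-0.0003  0.0004  0.991 ]
```

```bash
python3 -m crank '[[-0.04,-0.019,0,0,0,0.08,0],[-0.08,-0.038,0,0,0,0.16,0],[-0.12,-0.057,0,0,0,0.24,0],[-0.16,-0.075,0,0,0,0.32,0],[-0.2,-0.094,0,0,0,0.40,0]]'; python3 to.py 513.5 -156 250 1.416
```

```text
clock: 1.1
eef_pos: [373.2, 182.4, 250.3]
tcp_rot: [3.141, -0.0, 2.007]
contact_force: [0.4, -0.2, -0.8]
opening: 1.001
grasp_force: 0.0
t 1.1 pos [373.1685 182.4416 250.3056] rpy [ 3.1413 -0.      2.0068] F [ 0.401  -0.2161 -0.776 ] open 1.0006484836773073 0.0 q [0.4511 0.0164 2.0536 0.     1.0713 0.0151]
shift [-0.366  -0.0157  0.0003] turn [ 0.0002 -0.0001  0.5908]
```

```bash
python3 -m crank '[[-0.04,-0.0017,0,0,0,0.08,0],[-0.08,-0.0034,0,0,0,0.16,0],[-0.12,-0.005,0,0,0,0.24,0],[-0.16,-0.007,0,0,0,0.32,0],[-0.2,-0.0086,0,0,0,0.40,0]]'; python3 to.py 513.5 -156 250 1.416
```

```text
clock: 1.6
eef_pos: [450.3, -2.3, 250.2]
tcp_rot: [-3.141, -0.0, 1.606]
contact_force: [0.2, 1.1, 0.1]
opening: 0.999
grasp_force: 0.0
t 1.6 pos [450.2788  -2.2898 250.2111] rpy [-3.1415 -0.0001  1.6063] F [0.188  1.0567 0.0646] open 0.9986504771162794 0.0 q [-0.0085  0.0763  1.9901  0.0001  1.0753 -0.044 ]
shift [-0.1559  0.0577  0.0002] turn [-0.0001 -0.0001  0.1903]
```

```bash
python3 -m crank '[[-0.039,0.0145,0,0,0,0.05,0],[-0.078,0.029,0,0,0,0.1,0],[-0.117,0.043,0,0,0,0.15,0],[-0.156,0.058,0,0,0,0.19,0],[-0.156,0.058,0,0,0,0.19,0]]'; python3 to.py 513.5 -156 180 1.416
python3 - <<'E'
from rig import cams
import cv2,numpy as np
o=np.zeros((600,800,3),'uint8')
for n,x,y,w,h,X,k in(("side",225,190,80,150,0,4),("top",250,195,120,75,330,3.9)):
    f=cams.grab_frame(n)["image"][:,:,::-1]; cv2.imwrite(f"pics/{n}1.png",f)
    c=cv2.resize(f[y:y+h,x:x+w],None,fx=k,fy=k,interpolation=cv2.INTER_CUBIC); c=np.clip(c*1.6,0,255); o[:c.shape[0],X:X+c.shape[1]]=c
cv2.imwrite("pics/z3.png",o)
E
```

```text
clock: 2.1
eef_pos: [515.8, -158.2, 250.1]
tcp_rot: [3.14, 0.001, 1.415]
contact_force: [0.0, 0.4, 0.3]
opening: 1.001
grasp_force: 0.0
t 2.1 pos [ 515.7737 -158.2015  250.0669] rpy [3.1403 0.0013 1.4155] F [0.0277 0.4199 0.3265] open 1.0013901846976263 0.0 q [-0.2997  0.2199  1.8177 -0.0012  1.1026 -0.1439]
shift [ 0.0019 -0.0027  0.0701] turn [ 0.0013  0.0013 -0.0005]
```

View pics/z3.png

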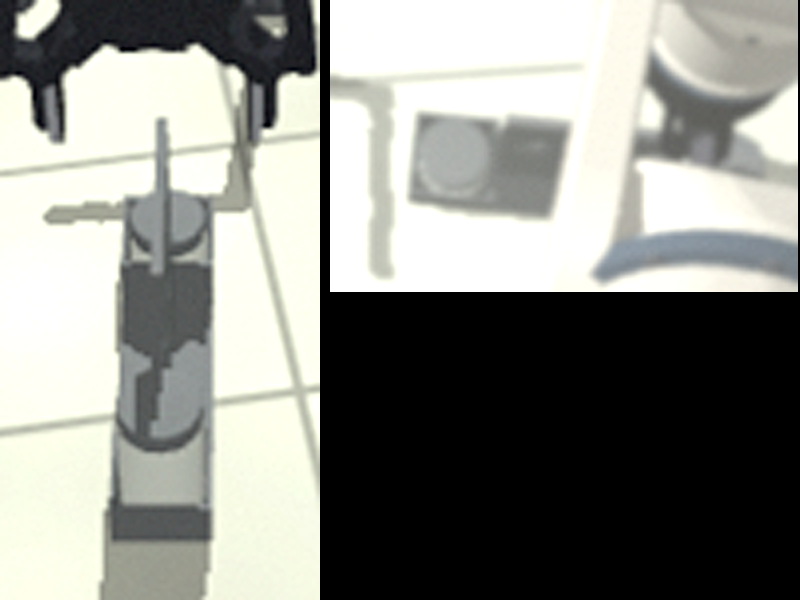

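The side view shows the open fingers at (238,222) and (289,222), centred on the plate at x≈265. Next I descend and close.

```bash
python3 -m crank '[[0.001,-0.001,0.03,0,0,0,0],[0.002,-0.002,0.06,0,0,0,0],[0.002,-0.002,0.09,0,0,0,0],[0.002,-0.002,0.11,0,0,0,0],[0.002,-0.002,0.11,0,0,0,0]]' && python3 -m crank '[[0,0,0,0,0,0,1],[0,0,0,0,0,0,1],[0,0,0,0,0,0,1],[0,0,0,0,0,0,1],[0,0,0,0,0,0,1]]' 60;  python3 -m crank '[[0,0,0,0,0,0,1],[0,0,0,0,0,0,1],[0,0,0,0,0,0,1],[0,0,0,0,0,0,1],[0,0,0,0,0,0,1]]' 60; python3 to.py 513.5 -156 240 1.416
```

```text
clock: 2.7
eef_pos: [510.0, -150.1, 137.8]
tcp_rot: [-3.136, -0.001, 1.421]
contact_force: [0.3, -0.2, 0.4]
opening: 1.0
grasp_force: 0.0
clock: 3.2
eef_pos: [512.7, -152.0, 140.9]
tcp_rot: [3.141, 0.0, 1.42]
contact_force: [0.4, 0.2, -0.6]
opening: 0.142
grasp_force: 0.0
clock: 3.7
eef_pos: [512.8, -152.0, 140.5]
tcp_rot: [3.141, 0.0, 1.42]
contact_force: [1.2, 0.8, 3.6]
opening: 0.064
grasp_force: 60.7
t 3.7 pos [ 512.7803 -151.9793  140.5043] rpy [3.141  0.     1.4197] F [1.2388 0.7518 3.6197] open 0.06360991904921275 60.66838279366493 q [-0.291   0.3497  1.9221  0.0001  0.8692 -0.14  ]
shift [-0.0039  0.0014 -0.0995] turn [0.0006 0.     0.0037]
```

```bash
python3 -m crank '[[0,0,-0.004,0,0,0,1],[0,0,-0.014,0,0,0,1],[0,0,-0.03,0,0,0,1],[0,0,-0.044,0,0,0,1],[0,0,-0.05,0,0,0,1]]' 80; python3 -m crank '[[0,0,-0.005,0,0,0,1],[0,0,-0.018,0,0,0,1],[0,0,-0.036,0,0,0,1],[0,0,-0.047,0,0,0,1],[0,0,-0.05,0,0,0,1]]'; python3 to.py 473 257 240 1.40
python3 -c "
from rig import r;print(r.sense()['wrist_torque'])"
```

```text
clock: 4.2
eef_pos: [513.0, -152.1, 191.9]
tcp_rot: [3.14, 0.0, 1.42]
contact_force: [-0.1, -0.6, -5.1]
opening: 0.058
grasp_force: 78.9
clock: 4.7
eef_pos: [513.2, -152.1, 241.8]
tcp_rot: [3.139, 0.0, 1.42]
contact_force: [0.2, -0.4, -4.5]
opening: 0.058
grasp_force: 79.0
t 4.7 pos [ 513.1677 -152.1148  241.8083] rpy [3.1394 0.0003 1.4198] F [ 0.1602 -0.4412 -4.4921] open 0.05768028227125934 78.95112996920943 q [-0.291   0.2216  1.8355  0.      1.0824 -0.14  ]
shift [ 0.3984 -0.1012  0.0015] turn [0.0022 0.0003 0.0198]
[ 0.0211521  -0.03334852 -0.03540951]
```

```bash
python3 -m crank '[[0.005,-0.0013,0,0,0,0,1],[0.018,-0.0045,0,0,0,0,1],[0.038,-0.0096,0,0,0,0.005,1],[0.063,-0.016,0,0,0,0.01,1],[0.09,-0.023,0,0,0,0.01,1]]'; python3 -m crank '[[0.027,-0.007,0,0,0,0,1],[0.054,-0.0138,0,0,0,0,1],[0.081,-0.0206,0,0,0,0.005,1],[0.108,-0.0275,0,0,0,0.01,1],[0.135,-0.0343,0,0,0,0.01,1]]';  python3 to.py 473 257 240 1.40
```

```text
clock: 5.2
eef_pos: [502.4, -57.9, 239.4]
tcp_rot: [-3.14, -0.0, 1.409]
contact_force: [0.5, 0.2, -4.5]
opening: 0.061
grasp_force: 78.9
clock: 5.7
eef_pos: [489.8, 81.1, 239.5]
tcp_rot: [-3.14, 0.0, 1.4]
contact_force: [0.6, -0.4, -4.6]
opening: 0.058
grasp_force: 79.0
t 5.7 pos [489.8065  81.1469 239.4638] rpy [-3.14    0.0002  1.3999] F [ 0.6321 -0.4073 -4.649 ] open 0.058169903606977845 78.96247861906886 q [0.161  0.165  1.9129 0.0003 1.0653 0.3317]
shift [ 0.1704 -0.0465 -0.0005] turn [-0.0016  0.0002 -0.0001]
```

```bash
python3 -m crank '[[0.027,-0.0074,0,0,0,0,1],[0.054,-0.0147,0,0,0,0,1],[0.081,-0.022,0,0,0,0,1],[0.107,-0.029,0,0,0,0,1],[0.13,-0.0355,0,0,0,0,1]]'; python3 -m crank '[[0.018,-0.005,0,0,0,0,1],[0.03,-0.008,0,0,0,0,1],[0.037,-0.01,0,0,0,0,1],[0.039,-0.0105,0,0,0,0,1],[0.039,-0.0105,0,0,0,0,1]]';  python3 to.py 473 257 240 1.40
python3 - <<'E'
from rig import cams
import cv2,numpy as np
o=np.zeros((600,800,3),'uint8')
for n,x,y,w,h,X,Y,k in(("side",170,50,160,150,0,0,4),("top",110,150,130,130,480,340,2)):
    f=cams.grab_frame(n)["image"][:,:,::-1]; cv2.imwrite(f"pics/{n}2.png",f)
    c=cv2.resize(f[y:y+h,x:x+w],None,fx=k,fy=k,interpolation=cv2.INTER_CUBIC); c=np.clip(c*1.6,0,255); o[Y:Y+c.shape[0],X:X+c.shape[1]]=c
cv2.imwrite("pics/z4.png",o)
E
```

```text
clock: 6.2
eef_pos: [476.8, 215.3, 239.4]
tcp_rot: [-3.14, 0.001, 1.4]
contact_force: [0.0, 0.5, -5.0]
opening: 0.055
grasp_force: 79.0
clock: 6.7
eef_pos: [474.3, 253.4, 240.1]
tcp_rot: [-3.141, 0.001, 1.4]
contact_force: [0.6, -0.6, -3.5]
opening: 0.057
grasp_force: 79.0
t 6.7 pos [474.319  253.3853 240.051 ] rpy [-3.1412  0.0005  1.3999] F [ 0.6237 -0.584  -3.5097] open 0.05659951378288163 78.96115131676197 q [ 0.488   0.2288  1.8303 -0.0002  1.0831  0.659 ]
shift [ 0.0033 -0.0019  0.0001] turn [-0.0004  0.0005 -0.0001]
```

View pics/z4.png

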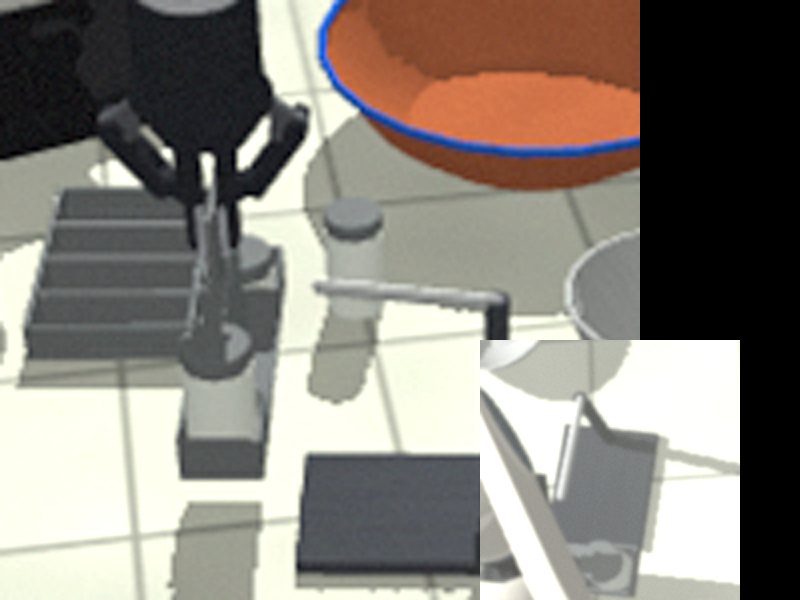

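The side view shows the carrier level in the gripper, with the big jar's lid at (224,137), the near corners at (215,167) and (235,169), and the rod tip to the right at (249,121). The top view has the big jar at about (172,263).

```bash
python3 - <<'E'
from h import *
np.set_printoptions(precision=2,suppress=True)
z=99.5
for a in [('side',224,137.5,z+88),('top',172.5,263,z+88),('side',215,167.5,z),('side',235.5,169.5,z),('side',215.5,158,z+32)]: print(a,ray(*a)[:2])
d=R.from_euler('z',-.17)
t=np.array([474.3,253.4,0])
for l in ([0,-82,0],[-27,-109,0],[27,-109,0]): print(l,(t+d.apply(np.array(l)+[0,32,0]))[:2])
# implied hole line: carrier centre from big jar estimate
f=lambda p:d.inv().apply(p-np.array([580.5,234.6,0]))
print('tip..',proj('side',[580.5,234.6,190]),f(t), f(ray('side',224,137.5,z+88)),f(ray('top',172.5,263,z+88)))
E
```

```text
('side', 224, 137.5, 187.5) [467.2  193.69]
('top', 172.5, 263, 187.5) [458.69 198.6 ]
('side', 215, 167.5, 99.5) [436.44 189.57]
('side', 235.5, 169.5, 99.5) [487.57 172.77]
('side', 215.5, 158, 131.5) [440.62 187.82]
[0, -82, 0] [465.84 204.12]
[-27, -109, 0] [434.66 182.08]
[27, -109, 0] [487.88 172.94]
tip.. [[267.17 122.56]] [-107.85    0.56    0.  ] [-104.75  -59.49  187.5 ] [-113.97  -56.09  187.5 ]
```

```bash
cat > ov.py <<'E'
from h import *
import cv2
def draw(img,n,pose,z,x0,y0,w,h,k,rod=None):
    c=np.clip(cv2.resize(img[y0:y0+h,x0:x0+w],None,fx=k,fy=k,interpolation=cv2.INTER_CUBIC)*1.6,0,255).astype('uint8')
    d=R.from_euler('z',pose[2])
    def pl(P,col,closed=True,tr=True):
        P=np.array(P,float)
        if tr: P=d.apply(P)+[pose[0],pose[1],z]
        q=(proj(n,P)-[x0-.5,y0-.5])*k
        cv2.polylines(c,[q.round().astype(int)],closed,col,1)
    b=lambda x,y0,y1,zz:[[-x,y0,zz],[x,y0,zz],[x,y1,zz],[-x,y1,zz]]
    pl(b(27,-109,109,0),(0,255,0)); pl(b(27,-109,-55,32),(0,255,0)); pl(b(27,55,109,32),(0,255,0))
    pl([[0,-54,32],[0,-54,157],[0,54,157],[0,54,32]],(255,0,255))
    t=np.linspace(0,6.28,40)
    for y,zz in((-82,88),(82,45)): pl(np.c_[23*np.cos(t),y+23*np.sin(t),0*t+zz],(0,0,255))
    if rod: 
        e=R.from_euler('z',rod[2]); pl(e.apply([[-47,0,194.9],[70,0,182.6]])+[rod[0],rod[1],0],(0,0,255),False,False)
    return c
E
python3 - <<'E'
from ov import *
o=np.zeros((600,800,3),'uint8')
a=draw(cv2.imread('pics/side0.png'),'side',[518.8,-120.6,-.151],0,240,210,50,120,5); o[:600,:250]=a
g=np.array([474.3,253.4])+R.from_euler('z',-.17).apply([0,32,0])[:2]
b=draw(cv2.imread('pics/side2.png'),'side',[*g,-.17],99.5,205,80,95,100,5.7,[580.5,234.6,-.17]);o[:570,255:255+b.shape[1]]=b[:, :545]
cv2.imwrite('pics/z5.png',o)
E
```

```text
(no output)
```

View pics/z5.png

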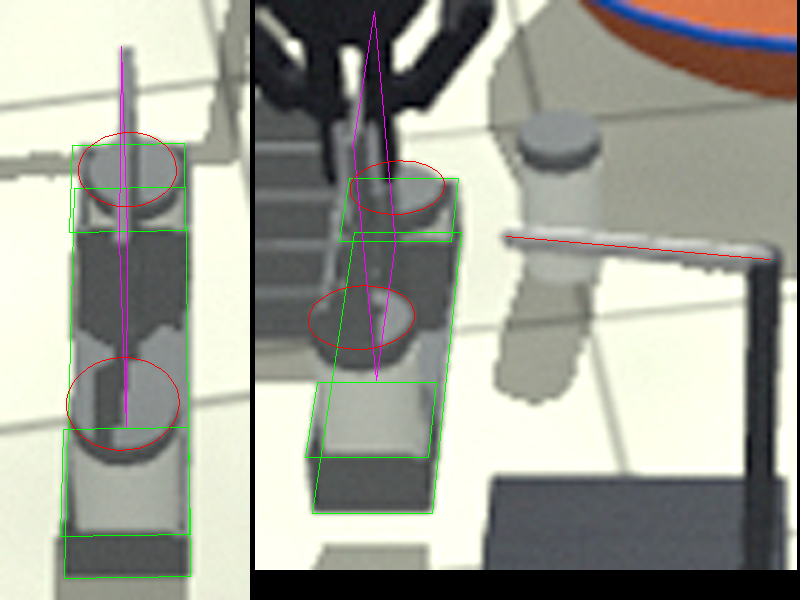

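The predicted wireframe matches the carrier's near corners and right edge, and the red rod line lies on the rod to about 1 px. The grip offset is confirmed, so I insert.

```bash
python3 to.py 581.2 238.5 238 1.40
```

```text
t 6.8 pos [474.4954 252.9855 240.1962] rpy [-3.1414  0.0004  1.3992] F [-1.1849 -0.5831 -5.1189] open 0.06091146744397308 78.9996799081564 q [ 0.4872  0.2285  1.8303 -0.0002  1.0831  0.6589]
shift [0.0039 0.1076 0.0022] turn [-0.0002  0.0004 -0.0008]
```

```bash
python3 -m crank '[[0.002,0.004,-0.002,0,0,0,1],[0.004,0.012,-0.002,0,0,0,1],[0.004,0.022,-0.002,0,0,0,1],[0.004,0.032,-0.002,0,0,0,1],[0.004,0.042,-0.002,0,0,0,1]]'; python3 -m crank '[[0,0.009,0,0,0,0,1],[0,0.018,0,0,0,0,1],[0,0.026,0.001,0,0,0,1],[0,0.03,0.001,0,0,0,1],[0,0.033,0.001,0,0,0,1]]'; python3 to.py 581.2 238.5 238 1.40
python3 - <<'E'
from rig import cams
import cv2
from ov import *
f=cams.grab_frame("side")["image"][:,:,::-1].copy(); cv2.imwrite("pics/side3.png",f)
from rig import r
p=r.sense()['eef_pos']; g=p[:2]+R.from_euler('z',-.17).apply([0,32,0])[:2]
b=draw(f,'side',[*g,-.17],p[2]-140.5,210,60,110,120,5,[580.5,234.6,-.17])
cv2.imwrite('pics/z6.png',b)
E
```

```text
clock: 7.3
eef_pos: [517.7, 250.1, 242.2]
tcp_rot: [3.142, 0.0, 1.399]
contact_force: [-0.4, -0.6, -4.7]
opening: 0.057
grasp_force: 79.0
clock: 7.8
eef_pos: [549.4, 244.7, 241.1]
tcp_rot: [-3.141, 0.0, 1.4]
contact_force: [-0.6, 0.5, -5.4]
opening: 0.058
grasp_force: 79.0
t 7.8 pos [549.3757 244.6728 241.0973] rpy [-3.1413  0.0002  1.3996] F [-0.5738  0.4807 -5.3545] open 0.05782875092719158 78.99106677621603 q [0.4165 0.3256 1.6947 0.0001 1.1217 0.5876]
shift [-0.0007  0.0324  0.0031] turn [-0.0003  0.0002 -0.0004]
```

View pics/z6.png

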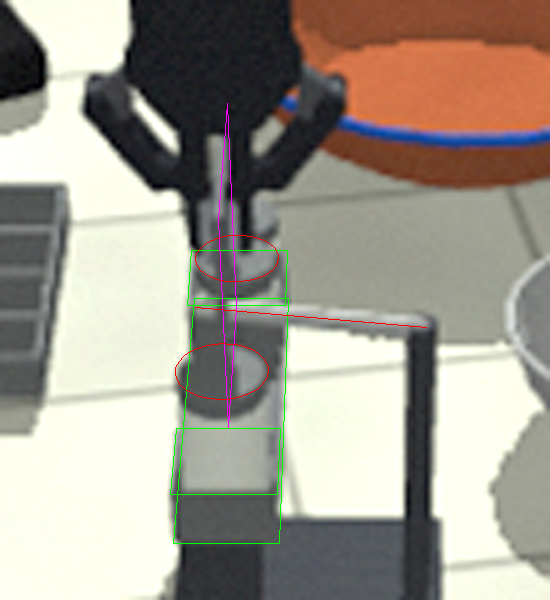

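No contact force, with the plate about 16 mm past the tip, so the rod is through the hole. It runs behind the plate's near edge at about (255,121). I continue to the seat.

```bash
python3 -m crank '[[0,0.005,0.001,0,0,0,1],[0,0.013,0.001,0,0,0,1],[0,0.022,0.002,0,0,0,1],[0,0.028,0.003,0,0,0,1],[0,0.031,0.003,0,0,0,1]]'; python3 -m crank '[[0,0,0.001,0,0,0,1],[0,0,0.002,0,0,0,1],[0,0,0.0035,0,0,0,1],[0,0,0.005,0,0,0,1],[0,0,0.005,0,0,0,1]]'; python3 to.py 581.2 238.5 228.5 1.40
```

```text
clock: 8.35
eef_pos: [580.4, 239.3, 238.0]
tcp_rot: [-3.142, 0.0, 1.399]
contact_force: [-0.1, -0.6, -4.8]
opening: 0.06
grasp_force: 79.0
clock: 8.85
eef_pos: [579.3, 239.6, 233.0]
tcp_rot: [-3.141, 0.0, 1.4]
contact_force: [0.0, 0.5, -4.3]
opening: 0.063
grasp_force: 79.0
t 8.85 pos [579.3386 239.5664 233.0235] rpy [-3.1412  0.0002  1.3999] F [ 0.035   0.5289 -4.307 ] open 0.06297421234802839 78.99701546877623 q [0.3897 0.3723 1.6456 0.     1.1242 0.5605]
shift [-0.0007  0.002   0.0045] turn [-0.0004  0.0002 -0.0001]
```

```bash
for i in 1 2; do python3 -m crank '[[0,0,0.0005,0,0,0,1],[0,0,0.001,0,0,0,1],[0,0,0.0015,0,0,0,1],[0,0,0.002,0,0,0,1],[0,0,0.002,0,0,0,1]]'| grep -E "eef|contact"; done
```

```text
eef_pos: [579.6, 239.5, 231.2]
contact_force: [0.3, -0.4, -4.7]
eef_pos: [579.6, 239.5, 229.2]
contact_force: [0.5, 0.6, -4.9]
```

```bash
python3 -m crank '[[0,0,0.0005,0,0,0,1],[0,0,0.0005,0,0,0,1],[0,0,0.001,0,0,0,1],[0,0,0.001,0,0,0,1],[0,0,0.001,0,0,0,1]]'| grep -E "eef|contact"; python3 -c "
from rig import r;print(r.sense()['wrist_torque'])"
```

```text
eef_pos: [579.7, 239.5, 228.5]
contact_force: [-0.0, 0.1, -2.5]
[-0.01538593  0.02753544 -0.01131425]
```

```bash
python3 -m crank '[[0,0,0.0004,0,0,0,1],[0,0,0.0004,0,0,0,1],[0,0,0.0008,0,0,0,1],[0,0,0.0008,0,0,0,1],[0,0,0.0008,0,0,0,1]]'| grep -E "eef|contact"; python3 -c "
from rig import r;print(r.sense()['wrist_torque'])"
```

```text
eef_pos: [579.8, 239.6, 228.1]
contact_force: [-1.2, -1.1, 5.6]
[-0.18292427  0.4485795   0.01388738]
```

```bash
python3 -m crank '[[0,0,-0.0003,0,0,0,1],[0,0,-0.0003,0,0,0,1],[0,0,-0.0003,0,0,0,1]]'| grep -E "eef|contact"; python3 -c "
from rig import r;print(r.sense()['wrist_torque'])"
```

```text
eef_pos: [579.8, 239.6, 228.1]
contact_force: [-1.8, -1.0, 4.9]
[-0.16768355  0.43224858  0.00479906]
```

```bash
python3 -m crank '[[0,0,-0.0005,0,0,0,1],[0,0,-0.0005,0,0,0,1],[0,0,-0.0005,0,0,0,1]]'| grep -E "eef|contact"; python3 -c "
from rig import r;print(r.sense()['wrist_torque'])"
```

```text
eef_pos: [579.7, 239.6, 228.2]
contact_force: [-0.6, 0.5, 2.4]
[-0.02424243  0.19172348  0.06883157]
```

```bash
python3 -m crank '[[0,0,-0.0004,0,0,0,1],[0,0,-0.0004,0,0,0,1],[0,0,-0.0004,0,0,0,1],[0,0,-0.0004,0,0,0,1],[0,0,-0.0004,0,0,0,1]]' 20; python3 -m crank '[[0,0,0,0,0,0,0.93],[0,0,0,0,0,0,0.92],[0,0,0,0,0,0,0.9],[0,0,0,0,0,0,0.87],[0,0,0,0,0,0,0.84]]' ; python3 -m crank '[[0,0,0,0,0,0,0.8],[0,0,0,0,0,0,0.75],[0,0,0,0,0,0,0.7],[0,0,0,0,0,0,0.65],[0,0,0,0,0,0,0.6]]' 
python3 - <<'E'
from rig import cams
import cv2
from ov import *
f=cams.grab_frame("side")["image"][:,:,::-1].copy(); cv2.imwrite("pics/side4.png",f)
b=np.clip(cv2.resize(f[60:180,210:320],None,fx=5,fy=5,interpolation=cv2.INTER_CUBIC)*1.6,0,255)
cv2.imwrite('pics/z7.png',b)
E
```

```text
clock: 11.95
eef_pos: [579.6, 239.5, 228.5]
tcp_rot: [-3.142, 0.0, 1.4]
contact_force: [0.9, 0.2, -2.8]
opening: 0.058
grasp_force: 79.3
clock: 12.45
eef_pos: [579.7, 239.5, 228.8]
tcp_rot: [3.141, -0.0, 1.4]
contact_force: [-0.6, -0.5, 0.1]
opening: 0.161
grasp_force: 0.0
clock: 12.95
eef_pos: [579.6, 239.5, 228.7]
tcp_rot: [3.142, 0.0, 1.4]
contact_force: [-0.6, 0.6, 0.6]
opening: 0.4
grasp_force: 0.0[ WARN:0@0.310] global loadsave.cpp:1063 imwrite_ Unsupported depth image for selected encoder is fallbacked to CV_8U.
```

View pics/z7.png

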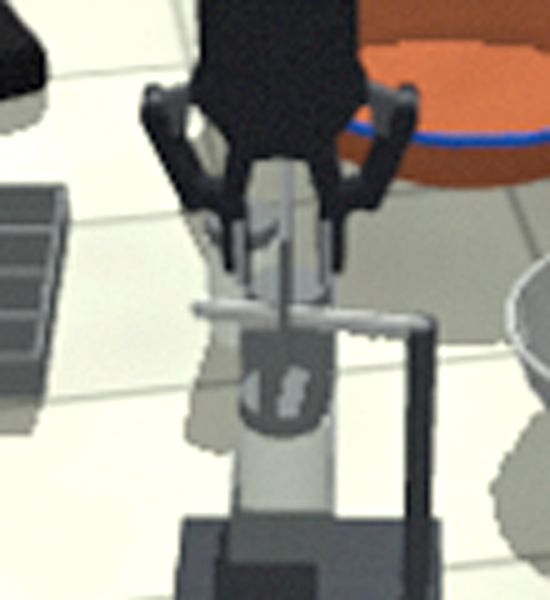

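The picture shows the rod passing through the plate, from tip (249,121) to post (295,124) with the plate at about (267,122), and both fingers clear of it. I retreat upwards.

```bash
python3 -m crank '[[0,0,-0.005,0,0,0,0.5],[0,0,-0.015,0,0,0,0.5],[0,0,-0.03,0,0,0,0.5],[0,0,-0.045,0,0,0,0.5],[0,0,-0.06,0,0,0,0.5]]' ; python3 -m crank '[[0,0,-0.02,0,0,0,0.5],[0,0,-0.05,0,0,0,0.5],[0,0,-0.08,0,0,0,0.5],[0,0,-0.1,0,0,0,0.5],[0,0,-0.1,0,0,0,0.5]]' | grep -E "eef|contact"; for i in 1 2 3 4; do  python3 -m crank '[[0,0,0,0,0,0,0.5],[0,0,0,0,0,0,0.5],[0,0,0,0,0,0,0.5],[0,0,0,0,0,0,0.5],[0,0,0,0,0,0,0.5]]' >/dev/null; done
python3 - <<'E'
from rig import cams
import cv2
from ov import *
fs=[cams.grab_frame("side")["image"][:,:,::-1].copy() for _ in range(12)]
print([np.abs(fs[i].astype(int)-fs[0])[70:190,220:320].mean().round(2) for i in (1,3,5,8,11)])
f=fs[-1]
b=np.clip(cv2.resize(f[70:190,215:315],None,fx=5,fy=5,interpolation=cv2.INTER_CUBIC)*1.6,0,255).astype('uint8')
# expected level hang: hole (local -36,z93) on rod seat, 9 below
g=np.array([579.6,239.5])+R.from_euler('z',-.17).apply([0,32,0])[:2]
c=draw(f,'side',[*g,-.17],88.2,250,70,60,120,5)
cv2.imwrite('pics/z8.png',np.hstack([b,c]))
E
```

```text
clock: 13.5
eef_pos: [579.9, 239.7, 290.8]
tcp_rot: [3.14, -0.001, 1.4]
contact_force: [1.0, -0.1, -0.4]
opening: 0.498
grasp_force: 0.0
eef_pos: [580.8, 240.0, 393.4]
contact_force: [0.1, 0.6, 0.1]
[np.float64(0.97), np.float64(1.03), np.float64(1.07), np.float64(1.09), np.float64(1.09)]
```

View pics/z8.png

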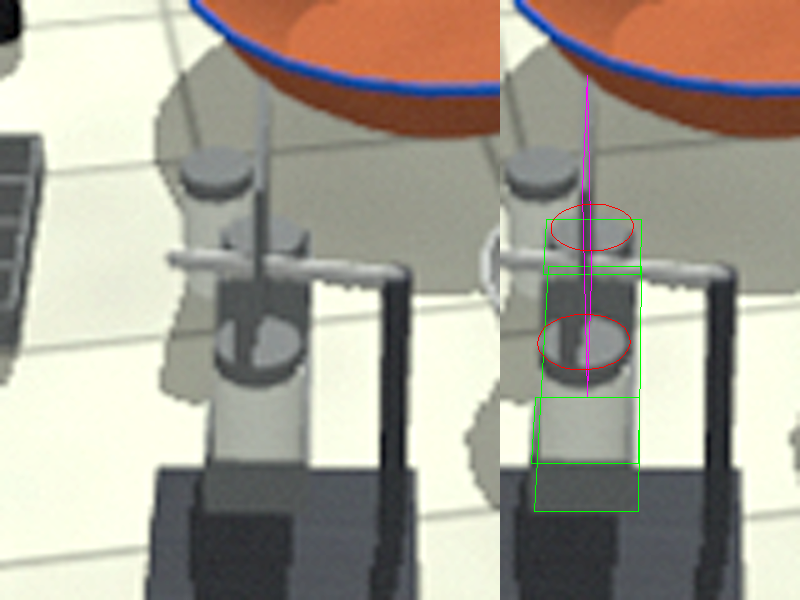

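The carrier hangs level: the wireframe matches its near edge at (270,172), and both jars are in their wells. The slight frame drift needs checking, so I'll wait for any sway to die out and compare averaged frames.

```bash
for i in 1 2 3 4 5 6 7 8 9 10 11 12; do  python3 -m crank '[[0,0,0,0,0,0,0.5],[0,0,0,0,0,0,0.5],[0,0,0,0,0,0,0.5],[0,0,0,0,0,0,0.5],[0,0,0,0,0,0,0.5]]' >/dev/null; done
python3 - <<'E'
from rig import cams,r
import cv2,numpy as np
fs=np.array([cams.grab_frame("side")["image"].mean(2) for _ in range(30)],np.float32)
crop=lambda a,x0:a[75:180,x0:x0+30]
A=fs[:5].mean(0)
for n,x in(("carrier",255),("ref",300)):
    print(n,[np.round(cv2.phaseCorrelate(crop(A,x).copy(),crop(fs[i:i+5].mean(0),x).copy())[0],3) for i in(5,10,15,20,25)],[np.abs(crop(fs[i:i+5].mean(0)-A,x)).mean().round(2) for i in (5,15,25)])
print(r.sense()['clock'])
E
```

```text
carrier [array([-0.015,  0.006]), array([-0.019,  0.001]), array([-0.016,  0.015]), array([-0.046,  0.017]), array([-0.024,  0.001])] [np.float32(0.46), np.float32(0.43), np.float32(0.43)]
ref [array([0.019, 0.005]), array([-0.002, -0.005]), array([ 0.019, -0.024]), array([ 0.017, -0.018]), array([ 0.025, -0.013])] [np.float32(0.4), np.float32(0.39), np.float32(0.39)]
24.1
```

Still to within noise, so I hand in.

```bash
python3 -c "
from rig import sign_off;print(sign_off())"
```

```text
the job is handed in; nothing more can be done
None
```

The carrier hangs on the rod by the hole nearest the big jar: level, still to within image noise and about half-way along, with both jars in their wells; the job was handed in at about 24 s.

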